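# Pour the lead offcuts into the narrow-mouthed scrap can

### The job

Clear up after a day's leading. Lay all the lead offcuts in the lipped pan, carry the pan to the can, put its lip just inside the can's narrow mouth while the pan is still level, and only then tip it until every offcut has slid into the can; afterwards stand the empty pan back on the table. Put the hand tools that lie about (glass cutter, lathekin, flux brush, as many as there are) flat in the grey tray, leave the can standing upright, and do not disturb the flux bottle, the solder spool or the pliers.

Things in the scene. Friction and masses are not known exactly. Their poses are not given: they have to be found in the camera images.
- pour_pan: Lipped aluminium pan, 0.35 kg, level on two black runners. Origin on the table under the trough; +x towards the spout, z up. Trough inside x -63 to +49, 60 wide; floor 24, wall tops 44 above the table; sheet 3 thick, underside of floor and spout at 21. Lead slides in it from a tilt of about 20 degrees; about 50 empties it.
- pan_lip (a point): Middle of the tip of the pan's lip, at x 132, y 0, z 10 in the pan's frame. The trough narrows from x 49 to 100 to a spout 36 wide inside, 42 outside, which runs level to x 115 and there bends 40 degrees down into the lip, 22 long.
- pan_handle (a point): Grip point of the handle, x -86, y 0, z 82 in the pan's frame. The handle is an upright dark wooden fin behind the back wall: x -106 to -66, 14 thick (y), top 102 above the table. Pinch it across its thickness with a firm grip (80 N or more): the trough hangs out in front of it.
- scrap_can: Round steel can, loose, 0.95 kg, 120 high; body 92 across up to 88, then a shoulder up to 104 and a neck 64 across outside. Origin at the centre of its underside, z up.
- can_mouth (a point): Centre of the can's open mouth, at the rim, 120 above the can's foot; the mouth is 56 across inside, the neck 16 deep, the can open below it.
- tool_tray: Shallow grey plastic tray, fixed, 288 (its x) by 216 (its y) by 19 high; floor 4 thick, flat inside for about x +-120 and y +-83. Origin at the centre of its underside; its x runs across the robot's view.
- offcut_1: Lead came offcut, a grey H-section strip 91 long (y), 9 wide (x), 7 high, 30 g, lying on the table. Origin at the centre of its underside. Three or all four of the offcuts are there. They pour well only when laid lengthwise in the pan.
- offcut_2: Lead came offcut, a grey H-section strip 91 long (y), 9 wide (x), 7 high, 30 g, lying on the table. Origin at the centre of its underside. Three or all four of the offcuts are there. They pour well only when laid lengthwise in the pan.
- offcut_3: Lead came offcut, a grey H-section strip 58 long (y), 9 wide (x), 7 high, 30 g, lying on the table. Origin at the centre of its underside. Three or all four of the offcuts are there. They pour well only when laid lengthwise in the pan.
- offcut_4: Lead came offcut, a grey H-section strip 58 long (y), 9 wide (x), 7 high, 30 g, lying on the table. Origin at the centre of its underside. Three or all four of the offcuts are there. They pour well only when laid lengthwise in the pan.
- glass_cutter: Glass cutter with a brass barrel, 143 long (y), 14 wide and high, lying on the table. Origin at the centre of its underside. May be absent.
- lathekin: Boxwood lathekin, a flat pointed stick 155 long (y), 25 wide, 12 high, lying on the table. Origin at the centre of its underside. May be absent.
- flux_brush: Flux brush with a tin tube handle, 156 long (y), handle 8 thick along y -32 to +78, bristles beyond y -54, lying on the table. Origin at the centre of its underside. May be absent.
- flux_bottle: Bystander: small bottle with a green cap, 47 across, 94 high. Origin under its centre.
- solder_spool: Bystander: spool of solder, 67x81x41. Origin under its centre.
- pliers: Bystander: pliers with red grips, 188 long, 13 high, lying behind the tools. Origin under its centre.

How it is judged:
By the outcome, as a careful person would: the job done as asked, in the order asked, and still so for the second after the job is handed in, with the robot touching nothing.
Of offcut_1, offcut_2, offcut_3, offcut_4 only 3 to 4 are there at a start; the rules pass over those that are not, and their reading is None.
Of glass_cutter, lathekin, flux_brush only 2 to 3 are there at a start; the rules pass over those that are not, and their reading is None.
At some moment in a run one of offcut_1, offcut_2, offcut_3, offcut_4, glass_cutter, lathekin, flux_brush may be knocked a few centimetres aside while the robot is not near it.
It also fails if it takes over 210 s, if anything falls off the work surface, if the arm or the gripper's body presses on something with over 40 N, if the wrist force passes 120 N, or if a joint passes its speed limit or range.

### The arm

A 6-joint arm with a two-finger parallel gripper is mounted at the origin on a cart in front of the work surface, level with it; the furniture and walls round the work are solid. World frame = base frame: x ahead of the robot, y to its left, z up, the work surface at z = 0. Lengths are in mm, angles in rad, forces in N, time in s.
With the tool pointing down it reaches from about 350 to 975 mm from the base axis. Payload 7.1 kg.
Tool frame: the origin (TCP) lies on the front face of the gripper's body, between the roots of the fingers; the fingertips stand 80 mm ahead of it and the grasp point (between the pads) lies 61 mm ahead of it (env.tips_ahead is the distance from the TCP to the fingertips, in mm); z points along the fingers, y is the direction in which the jaws open and shut (so a half turn about z gives the same grasp; the last joint's range is limited). The gripper opens to 88 mm and grips with 3 to 60 N. Pads are 20 mm wide; open, the fingers measure 115 mm over their backs; the gripper's body (75 mm by 178 mm) begins 61 mm behind the grasp point.
Start: joints at [1.295, 0.423, 1.63, -0, 1.089, -0.019], TCP at [158.71, 604.497, 302.675] pointing down, gripper open.
Joint ranges: [-3, 3], [-0.9, 2.11], [0.09, 2.58], [-1.31, 4.45], [0.11, 2.69], [-2.54, 2.54]. Speed limits (rad/s): [2.39, 2.39, 3.01, 3.14, 3.14, 3.14].

### API

Orientations are given as a unit quaternion [x, y, z, w].
In Python, from station import env, set_gripper, viewer, workorder gives the robot as it stands. Calls block until the motion is done:
- env.reach(position, orientation): joint-space move of the TCP to a pose.
- env.move_l(position, rot=None, rate=150, f_stop=None): straight line of the TCP; rot=None keeps the orientation; rate is the mean speed in mm/s. With f_stop (N) it stops when the force on the tool has changed by that much, and returns True; else False.
- env.move_joints(angles): joint-space move.
- set_gripper(opening): finger opening in mm; the grip force is fixed at half the most; returns when the fingers have stopped.
- env.hold(seconds).
- env.ik(position, orientation): joint angles nearest the present ones, or None.
- env.read_state(): the state.
- viewer.camera(name): name is "scene" or "side" or "wrist"; returns the picture (480x640x3 uint8, blue, green, red); there is no depth.
- viewer.camera_params(name): a dict with "fx", "fy", "cx", "cy" (pixels), "pose" (4x4, takes a point from camera to world coordinates); the wrist camera has in their place "tool_from_camera" (4x4, takes a point from camera to tool coordinates, whose origin is the TCP and whose axes are the flange's). Camera axes: x right, y up, looking along -z (the intrinsics and any distortion apply to the point x, -y, -z); pixel columns grow to the right and rows downward; lengths in mm; the calibration is good to about 2 mm. A picture is of the moment at which its call begins: read the wrist's pose just before it. camera_params takes no time and is no camera call.
A pose or a line that the arm cannot do raises env.IKError and nothing moves.
- workorder.sign_off(): hands the job in, once; it reports no verdict.
The state is a dict: "time_s": time; "qpos": joint angles; "dq": joint speeds; "tau": joint torques, N m; "tool_pos": TCP position; "orientation": TCP orientation; "force": force on the tool from outside, world axes, zero at the start; "wrist_torque": the same for the moment, N m; "width": finger opening in mm.
Only numpy, scipy, OpenCV 4.12 (cv2) and the standard library are available. Lean on these libraries where they do the work, as an engineer would, in place of code of your own. Each camera call takes 0.05 s, during which the arm holds its last target.

## Working session

There is one attempt and no reset: what is moved stays moved. The work goes in short steps, each a Python script; the robot and the scene stay as the last script left them, time stands still between calls to the robot, and variables do not carry over. Pictures are saved under pics/ and viewed, and the job is handed in when it is done.

```bash
ls -la; mkdir -p pics
python3 - <<'E'
from station import env,set_gripper,viewer,workorder
import cv2
s=env.read_state();print(s)
for n in("scene","side","wrist"):
    cv2.imwrite(f"pics/a_{n}.png",viewer.camera(n)); print(n,viewer.camera_params(n))
E
```

```text
total 12
drwxr-xr-x  3 agent agent 4096 Dec  6 18:56 .
drwxr-xr-x 23 root  root  4096 Dec  6 18:56 ..
drwxr-xr-x  2 agent agent 4096 Dec  6 18:56 pics
{'time_s': 0.0, 'qpos': array([ 1.29500064e+00,  4.23811813e-01,  1.63066424e+00,  6.05124009e-06,
        1.08858418e+00, -1.89942692e-02]), 'dq': array([-8.55598269e-04, -4.19328809e-04,  4.79469469e-05, -8.81005188e-04,
        2.10147757e-03,  1.19580740e-03]), 'tau': array([ 3.39542974e-03, -5.44635093e+01, -2.73667145e+01,  6.45583682e-02,
        2.29651260e-02, -8.86097519e-05]), 'tool_pos': array([158.59891869, 604.10898064, 301.92984853]), 'orientation': array([ 1.28049540e-01,  9.91767501e-01, -7.25436067e-04, -1.10415706e-04]), 'force': array([ 0.50586565, -0.4690792 ,  0.98774486]), 'wrist_torque': array([ 0.0422441 ,  0.01438327, -0.06315355]), 'width': 87.95092184659924}
scene {'fx': 574.6584867411494, 'fy': 574.6584867411494, 'cx': 324.9992149513112, 'cy': 242.97783690758243, 'pose': array([[ 8.01792384e-01,  3.87411011e-01, -4.55018332e-01,
         5.98510883e+01],
       [-5.97331352e-01,  5.42488069e-01, -5.90679229
[... 428 characters left out ...]
.28896085e-01,  8.48673098e-01,
         1.20668901e+03],
       [ 5.58558770e-03,  8.48683716e-01,  5.28871204e-01,
         8.21556439e+02],
       [ 0.00000000e+00,  0.00000000e+00,  0.00000000e+00,
         1.00000000e+00]])}
wrist {'fx': 398.4426722416302, 'fy': 398.4426722416302, 'cx': 317.96649182846437, 'cy': 240.25252217031905, 'tool_from_camera': array([[-1.87204976e-04,  9.61419761e-01,  2.75085457e-01,
         7.49771641e+01],
       [ 9.99999954e-01,  1.14699575e-04,  2.79660473e-04,
         3.14659636e-01],
       [ 2.37318920e-04,  2.75085497e-01, -9.61419738e-01,
        -8.26184623e+01],
       [ 0.00000000e+00,  0.00000000e+00,  0.00000000e+00,
         1.00000000e+00]])}
```

View pics/a_scene.png

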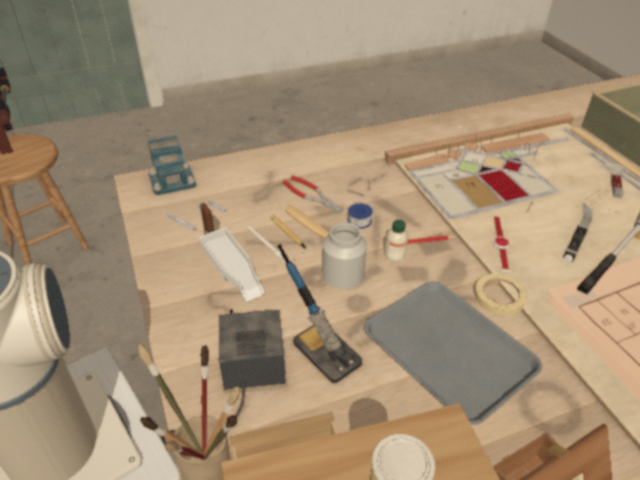

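View pics/a_side.png

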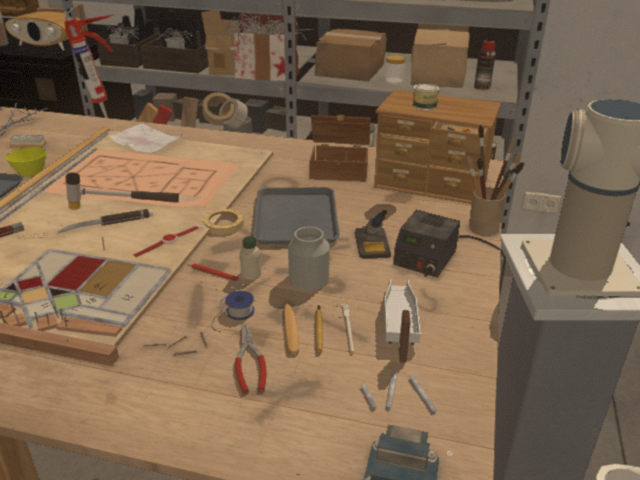

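View pics/a_wrist.png

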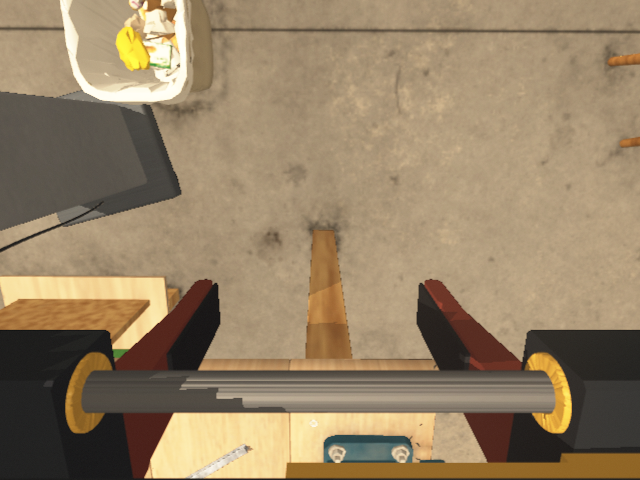

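The side view shows three offcuts (368,397), (391,390) and (422,394), and three tools: lathekin (291,328), cutter (319,328) and brush (348,327). The pan handle is at (405,335), the can at (309,258) and the tray at (296,216). Next I'll write helpers and cast first estimates.

```bash
cat > h.py <<'E'
from station import env,set_gripper,viewer,workorder
import numpy as np,cv2
from scipy.spatial.transform import Rotation as R
np.set_printoptions(precision=1,suppress=True)
def campose(n,st=None):
    p=viewer.camera_params(n)
    if n!="wrist": return p,p["pose"]
    st=st or env.read_state()
    T=np.eye(4);T[:3,:3]=R.from_quat(st["orientation"]).as_matrix();T[:3,3]=st["tool_pos"]
    return p,T@p["tool_from_camera"]
def cast(n,uv,z,pose=None):
    p=viewer.camera_params(n); 
    if pose is None: pose=campose(n)[1]
    uv=np.atleast_2d(uv).astype(float)
    d=np.c_[(uv[:,0]-p["cx"])/p["fx"],-(uv[:,1]-p["cy"])/p["fy"],-np.ones(len(uv))]@pose[:3,:3].T
    o=pose[:3,3]
    return o+d*((z-o[2])/d[:,2])[:,None]
def proj(n,X,pose=None):
    p=viewer.camera_params(n)
    if pose is None: pose=campose(n)[1]
    c=(np.atleast_2d(X)-pose[:3,3])@pose[:3,:3]
    return np.c_[p["cx"]+p["fx"]*c[:,0]/-c[:,2],p["cy"]-p["fy"]*c[:,1]/-c[:,2]]
def shot(n,name):
    st=env.read_state();pose=campose(n,st)[1];im=viewer.camera(n)
    cv2.imwrite(f"pics/{name}.png",im);np.save(f"pics/{name}.npy",pose);return im,pose
def down(yaw):
    """tool z down, jaw axis (tool y) along world angle yaw (rad)"""
    y=np.array([np.cos(yaw),np.sin(yaw),0]);z=np.array([0,0,-1.]);x=np.cross(y,z)
    return R.from_matrix(np.c_[x,y,z]).as_quat()
E
python3 - <<'E'
from h import *
def S(n,l,z): print(n,l,cast(n,l,z)[:,:2].tolist())
S("side",[(362,386),(374,408),(393,375),(389,407),(410,378),(434,411)],5)
S("side",[(288,305),(294,353),(318,307),(319,351),(346,306),(351,351)],6)
S("scene",[(168,215),(193,228),(208,202),(224,210)],5)
S("side",[(309,237)],120)
S("side",[(404,312),(406,340)],102)
S("scene",[(204,206),(213,212)],102)
S("side",[(391,340),(416,338)],44)
S("side",[(259,190),(333,190),(338,243),(254,243)],19)
S("scene",[(433,284),(540,360),(475,417),(366,327)],19)
S("scene",[(347,234)],120)
E
```

```text
side [(362, 386), (374, 408), (393, 375), (389, 407), (410, 378), (434, 411)] [[534.9873317110505, 387.4022383403875], [517.3375953530733, 440.20543909169976], [475.8850897787842, 359.2629820489542], [491.00001616031176, 437.8834284899359], [445.38360802787156, 367.01201701144953], [413.93545069830736, 447.0419352148242]]
side [(288, 305), (294, 353), (318, 307), (319, 351), (346, 306), (351, 351)] [[678.3465586891384, 150.15788069138262], [660.8165795275221, 300.7358627663857], [614.3976373204141, 156.91709994858707], [612.6291750158392, 294.9710932741431], [554.7817760652475, 153.32205390272884], [550.6729707365956, 294.8807397554324]]
scene [(168, 215), (193, 228), (208, 202), (224, 210)] [[412.3023172195748, 444.52146683622607], [438.82883605618304, 366.26048915741694], [514.5879076238017, 434.4907697985867], [531.1476672181709, 383.7563579276368]]
side [(309, 237)] [[634.105757358062, 58.50451701931388]]
side [(404, 312), (406, 340)] [[455.3323444818723, 295.14328798253837], [461.13826268660216, 373.65268191075256]]
scene [(204, 206), (213, 212)] [[450.51652457749043, 308.7630645679486], [456.4243792977951, 278.89073385440474]]
side [(391, 340), (416, 338)] [[476.82705806239176, 306.55322660228035], [428.77156394031306, 300.7387075873461]]
side [(259, 190), (333, 190), (338, 243), (254, 243)] [[779.8949297960166, -359.91589293377297], [571.5306383066217, -361.19199984122474], [565.4647775774049, -79.08689393358463], [769.7478667339267, -78.23678309244224]]
scene [(433, 284), (540, 360), (475, 417), (366, 327)] [[757.4134955505467, -104.09393379657217], [779.9904988975957, -361.2470466135992], [592.5845117915105, -371.260148816415], [568.5175526575102, -111.32929902591127]]
scene [(347, 234)] [[633.7513455694589, 37.843005040508956]]
```

```bash
python3 -c "
import cv2
im=cv2.imread('pics/a_side.png');cv2.imwrite('pics/crop_side.png',cv2.resize(im[220:430,220:460],None,fx=3.3,fy=2.8))
im=cv2.imread('pics/a_scene.png');cv2.imwrite('pics/crop_scene.png',cv2.resize(im[170:330,150:400],None,fx=3.2,fy=3.2))"
```

```text
(no output)
```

View pics/crop_side.png

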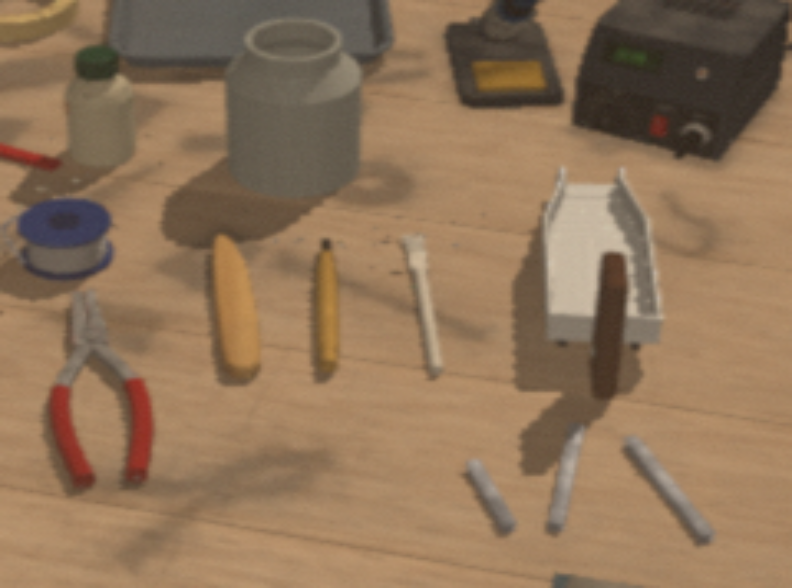

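View pics/crop_scene.png

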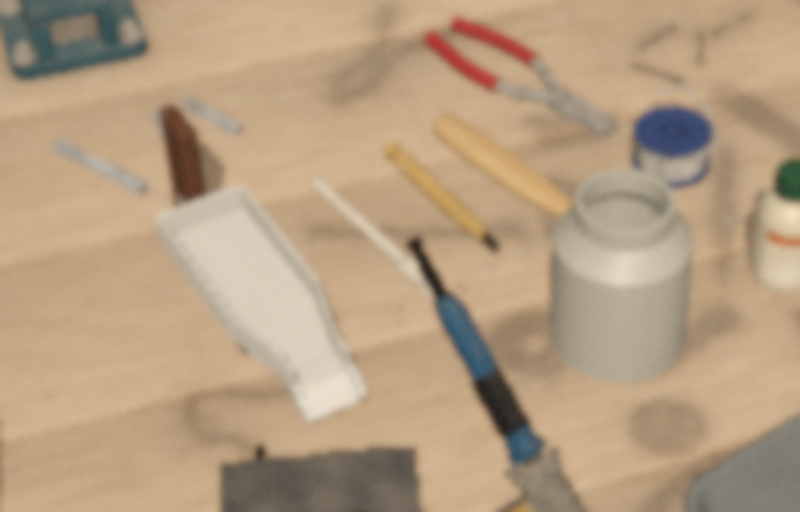

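Run:
```python
from h import *
for i,p in enumerate([(510,290,330),(580,60,330)]):
    best=min((q for q in (env.ik(p,down(a)) for a in (0,)) if q is not None),key=lambda q:abs(q[5]))
    print(best); env.reach(p,down(0)); env.hold(.3)
    shot("wrist",f"b_w{i}"); print(env.read_state()["time_s"],env.read_state()["tool_pos"])
```

```text
[ 0.5  0.3  1.7 -0.   1.1  0.5]
2.225 [509.8 290.4 330. ]
[ 0.1  0.3  1.7 -0.   1.1  0.1]
3.525 [579.9  60.9 330. ]
```

View pics/b_w0.png

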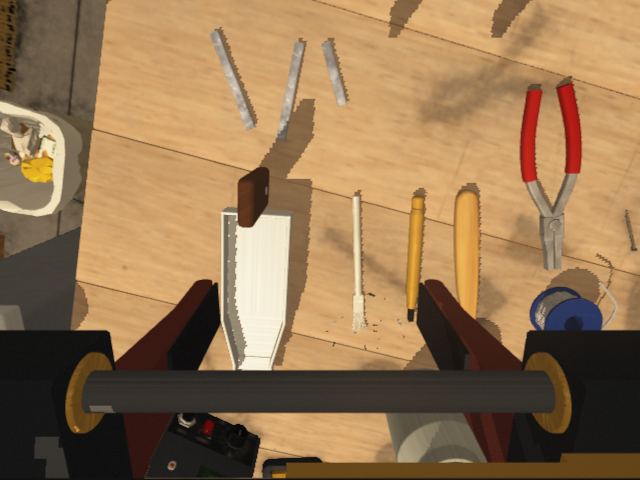

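View pics/b_w1.png

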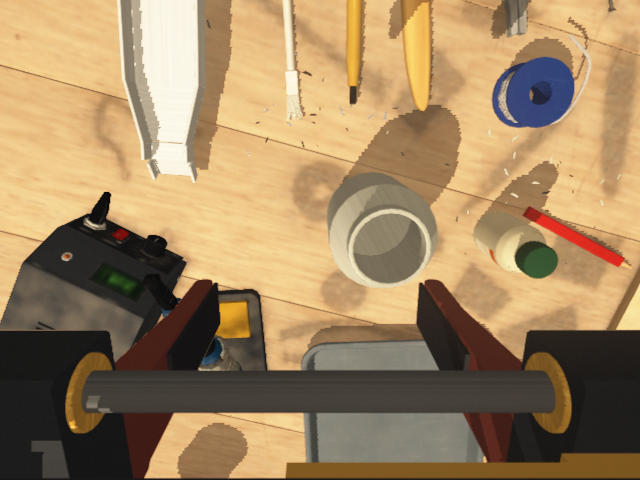

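Wrist view 0 shows two long offcuts, (232,80) and (292,90), and one short one at (334,72). The brush is at (358,260), the cutter at (414,257), the lathekin at (467,255) and the pan at (255,280). View 1 shows the can mouth at (389,247) and the pan lip at about (172,175). Next I'll measure these with masks.

```bash
cat > seg.py <<'E'
from h import *
def comps(mask,amin=150):
    m=cv2.morphologyEx(mask.astype(np.uint8)*255,cv2.MORPH_CLOSE,np.ones((3,3)))
    cs,_=cv2.findContours(m,cv2.RETR_EXTERNAL,cv2.CHAIN_APPROX_NONE)
    return [c for c in cs if cv2.contourArea(c)>amin]
def bar(c,z,pose,n="wrist"):
    """centre, long-axis angle(deg, world), length, width for contour cast on plane z"""
    P=cast(n,c[:,0,:],z,pose)[:,:2].astype(np.float32)
    (cx,cy),(w,h),a=cv2.minAreaRect(P)
    b=cv2.boxPoints(((cx,cy),(w,h),a)); e=[b[1]-b[0],b[2]-b[1]]; l=max(e,key=np.linalg.norm)
    ang=np.degrees(np.arctan2(l[1],l[0]))%180
    return np.array([cx,cy,ang,max(w,h),min(w,h)])
def hsv(im): 
    h=cv2.cvtColor(im,cv2.COLOR_BGR2HSV).astype(int);return h[...,0],h[...,1],h[...,2]
E
python3 - <<'E'
from seg import *
im=cv2.imread("pics/b_w0.png");pose=np.load("pics/b_w0.npy")
H,S,V=hsv(im)
def show(name,m,z,roi):
    mm=np.zeros(m.shape,bool);x0,y0,x1,y1=roi;mm[y0:y1,x0:x1]=m[y0:y1,x0:x1]
    for c in comps(mm): print(name,cv2.boundingRect(c),bar(c,z,pose))
for p in [(232,80),(330,60),(358,220),(400,100),(357,312),(414,250),(467,250),(255,300),(260,195),(440,250)]: print(p,H[p[1],p[0]],S[p[1],p[0]],V[p[1],p[0]])
show("lead",(S<60)&(V>90),7,(190,0,400,150))
show("brush",(S<75)&(V>120),6,(335,180,385,335))
show("cutter",(S>140)&(V>80),10,(395,180,435,330))
show("lath",(S>110)&(V>120),8,(445,180,490,320))
show("handle",(V<110)&(S>100),102,(230,160,275,235))
show("pan",(S<70)&(V>130),44,(200,200,300,375))
E
```

```text
(232, 80) 18 37 193
(330, 60) 14 36 149
(358, 220) 19 78 203
(400, 100) 16 123 199
(357, 312) 21 66 233
(414, 250) 20 186 233
(467, 250) 17 169 228
(255, 300) 22 33 246
(260, 195) 13 151 49
(440, 250) 17 117 210
lead (277, 42, 27, 99) [483.  396.9  77.   89.7   8.3]
lead (322, 41, 24, 65) [525.2 413.7 106.5  57.6   8. ]
lead (210, 31, 45, 99) [428.8 407.1 109.7  90.7   8.6]
brush (353, 197, 11, 132) [553.8 221.4  91.4 149.7  11.3]
cutter (405, 195, 20, 115) [612.3 235.4  90.2 126.9  15.1]
lath (445, 180, 45, 140) [668.6 236.1  96.8 161.4  47.7]
handle (238, 167, 32, 60) [459.3 312.5  86.9  47.8  24.1]
pan (221, 211, 70, 160) [446.1 202.5  86.2 170.6  65.8]
```

```bash
python3 -c "
import cv2
im=cv2.imread('pics/b_w0.png');cv2.imwrite('pics/c0.png',cv2.resize(im[160:380,200:480],None,fx=2.8,fy=2.7,interpolation=2))
im=cv2.imread('pics/b_w1.png');cv2.imwrite('pics/c1.png',cv2.resize(im[0:300,100:450],None,fx=2.2,fy=2,interpolation=2))"
```

```text
(no output)
```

View pics/c0.png

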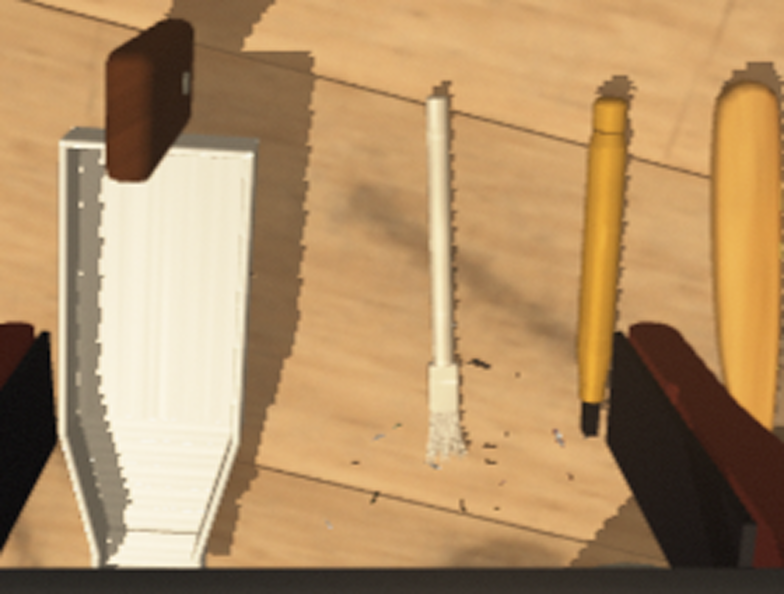

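View pics/c1.png

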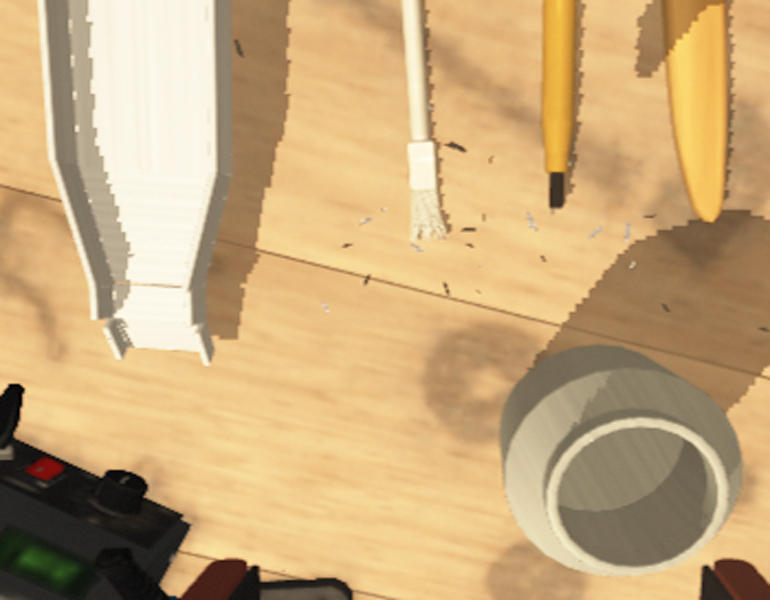

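Run:
```python
from seg import *
p0=np.load("pics/b_w0.npy");p1=np.load("pics/b_w1.npy")
a=cast("wrist",[(223.2,210),(291,213),(223.2,321.1),(285.7,320)],44,p0)[:,:2]
print("back L,R; front L,R",a, "mid",(a[0]+a[1])/2,(a[2]+a[3])/2, "w",np.linalg.norm(a[0]-a[1]),np.linalg.norm(a[2]-a[3]))
d=(a[2]+a[3]-a[0]-a[1])/2;print("len",np.linalg.norm(d),"yaw",np.degrees(np.arctan2(d[1],d[0])))
f=cast("wrist",[(100+55/2.2,158/2),(100+225/2.2,178/2)],44,p1)[:,:2];print("front v1",f,f.mean(0))
l=cast("wrist",[(100+97/2.2,317/2),(100+200/2.2,322/2)],44,p1)[:,:2];print("spout corners v1 ",l,l.mean(0),np.linalg.norm(l[0]-l[1]))
l=cast("wrist",[(154.5,178.5),(196.4,181.5)],25,p1)[:,:2];print("lip v1",l,l.mean(0),np.linalg.norm(l[0]-l[1]))
print("fin top",cast("wrist",(245.7,200),102,p0))
im=cv2.imread("pics/b_w1.png");H,S,V=hsv(im)
print("mouth",cast("wrist",[(389.5,247)],120,p1), cast("wrist",[(349,247),(431,247),(389,208),(389,284)],120,p1)[:,:2])
```

```text
back L,R; front L,R [[421.  290.2]
 [484.7 287.4]
 [413.5 174.7]
 [477.3 176. ]] mid [452.8 288.8] [445.4 175.4] w 63.83186995808066 63.839164757105166
len 113.64460394377804 yaw -93.74025163074478
front v1 [[413.9 175.5]
 [479.8 167.5]] [446.8 171.5]
spout corners v1  [[422.3 108.2]
 [464.7 106. ]] [443.5 107.1] 42.38551138941026
lip v1 [[422.   87.7]
 [462.4  84.9]] [442.2  86.3] 40.42858125957278
fin top [[453.2 310.1 102. ]]
mouth [[635.2  47.5 120. ]] [[604.1  47.5]
 [667.1  47.6]
 [633.3  77.9]
 [636.4  17. ]]
```

```bash
cat >> h.py <<'E'
PYAW=np.radians(-92.9); PO=np.array([449.5,222.9]); MOUTH=np.array([635.2,47.5])
def panpt(x,y=0,o=PO,yaw=PYAW): return o+x*np.array([np.cos(yaw),np.sin(yaw)])+y*np.array([-np.sin(yaw),np.cos(yaw)])
def tool_for_pan(o,oz,yaw,tilt,alpha,g):
    """pan origin (o,oz), yaw, nose-down tilt; tool held with pitch alpha (rad; + = fingertips toward spout), grasp point g=(x,z) in pan frame"""
    Rp=R.from_euler('z',yaw)*R.from_euler('y',tilt)
    # tool in pan: z = (sin a,0,-cos a), y = -pan y (so tool x = y x z)
    z=np.array([np.sin(alpha),0,-np.cos(alpha)]);y=np.array([0,1.,0]);x=np.cross(y,z)
    Rt=Rp*R.from_matrix(np.c_[x,y,z])
    gp=np.r_[o,oz]+Rp.apply([g[0],0,g[1]])
    return gp-61*Rt.apply([0,0,1]),Rt.as_quat()
def pour_pose(tilt,alpha,g,tipz=112,back=7,yaw=PYAW):
    tip=np.r_[MOUTH-back*np.array([np.cos(yaw),np.sin(yaw)]),tipz]
    Rp=R.from_euler('z',yaw)*R.from_euler('y',tilt)
    o=tip-Rp.apply([132,0,10])
    return tool_for_pan(o[:2],o[2],yaw,tilt,alpha,g)
E
python3 - <<'E'
from h import *
for yaw in (-92.9,-110,-75):
  for al in (0,20,40):
    for t in (0,15,30,50,58):
        p,q=pour_pose(np.radians(t),np.radians(al),(-86,78),yaw=np.radians(yaw))
        s=env.ik(p,q); print(yaw,al,t,p,None if s is None else s)
p,q=tool_for_pan(PO,0,PYAW,0,0,(-86,78));print(p,env.ik(p,q))
E
```

```text
-92.9 0 0 [646.6 272.2 241. ] [ 0.4  0.6  1.5 -0.   1.1  0.4]
-92.9 0 15 [644.5 231.4 293. ] [0.2 0.5 1.6 0.3 1.  0.2]
-92.9 0 30 [641.8 178.6 332.7] [ 0.1  0.4  1.6  0.6  1.1 -0.1]
-92.9 0 50 [637.6  95.7 361.9] [-0.1  0.5  1.6  0.9  1.3 -0.5]
-92.9 0 58 [635.9  60.6 365.2] [-0.2  0.5  1.6  1.   1.4 -0.6]
-92.9 20 0 [647.6 293.  237.3] [ 0.5  0.7  1.4 -0.3  1.3  0.7]
-92.9 20 15 [645.6 252.5 294.9] [ 0.4  0.5  1.5 -0.1  1.2  0.5]
-92.9 20 30 [642.8 198.5 340. ] [0.2 0.4 1.5 0.2 1.1 0.2]
-92.9 20 50 [638.5 112.  375.5] [-0.   0.4  1.6  0.6  1.2 -0.2]
-92.9 20 58 [636.6  74.8 381. ] [-0.1  0.4  1.6  0.7  1.3 -0.3]
-92.9 40 0 [648.6 311.4 226.7] [ 0.6  0.8  1.2 -0.5  1.6  0.8]
-92.9 40 15 [646.6 273.  289.4] [ 0.5  0.6  1.3 -0.4  1.4  0.7]
-92.9 40 30 [643.9 219.7 340. ] [ 0.4  0.5  1.4 -0.2  1.3  0.5]
-92.9 40 50 [639.5 131.8 382.8] [0.1 0.4 1.5 0.2 1.2 0.1]
-92.9 40 58 [637.5  93.4 390.9] [ 0.   0.4  1.5  0.3  1.2 -0. ]
-110 0 0 [712.2 258.9 241. ] [ 0.3  0.7  1.3 -0.   1.1  0.7]
-110 0 15 [698.2 220.6 293. ] [0.2 0.5 1.5 0.3 1.  0.4]
-110 0 30 [680.1 170.9 332.7] [0.1 0.5 1.6 0.6 1.
[... 1014 characters left out ...]
-0.2  0.6  1.5  0.9  1.7 -0.7]
-75 20 0 [571.6 285.  237.3] [ 0.6  0.6  1.6 -0.4  1.1  0.5]
-75 20 15 [582.1 245.8 294.9] [ 0.4  0.4  1.6 -0.1  1.1  0.2]
-75 20 30 [596.1 193.5 340. ] [ 0.2  0.4  1.6  0.2  1.2 -0.1]
-75 20 50 [618.5 109.8 375.5] [-0.   0.4  1.5  0.5  1.4 -0.4]
-75 20 58 [628.1  73.9 381. ] [-0.1  0.5  1.5  0.6  1.5 -0.5]
-75 40 0 [566.8 302.7 226.7] [ 0.7  0.7  1.5 -0.7  1.3  0.7]
-75 40 15 [576.8 265.6 289.4] [ 0.6  0.5  1.6 -0.4  1.2  0.5]
-75 40 30 [590.6 214.  340. ] [ 0.4  0.4  1.6 -0.2  1.2  0.2]
-75 40 50 [613.3 129.1 382.8] [ 0.1  0.4  1.5  0.2  1.3 -0.2]
-75 40 58 [623.3  91.9 390.9] [ 0.   0.4  1.5  0.3  1.3 -0.3]
[453.9 308.8 139. ] [ 0.6  0.6  1.9 -0.   0.7  0.6]
```

```bash
cat >> h.py <<'E'
TRAVEL=235
def hop(x,y,yaw,z=TRAVEL): env.reach((x,y,z),down(yaw))
def pick(x,y,yaw,tipz,opn=28,up=TRAVEL):
    set_gripper(opn); hop(x,y,yaw)
    env.move_l((x,y,tipz+110),rate=250)
    hit=env.move_l((x,y,tipz+80),rate=60,f_stop=12)
    set_gripper(0); w=env.read_state()["width"]
    env.move_l((x,y,up),rate=250)
    print("pick hit",hit,"width",w,"after lift",env.read_state()["width"],"t",env.read_state()["time_s"])
    return w
def place(x,y,yaw,tipz,opn,up=TRAVEL,slow=50):
    hop(x,y,yaw); env.move_l((x,y,tipz+120),rate=250)
    hit=env.move_l((x,y,tipz+80),rate=slow,f_stop=10)
    print("place hit",hit,env.read_state()["tool_pos"])
    set_gripper(opn); env.move_l((x,y,up),rate=250); print("t",env.read_state()["time_s"])
E
python3 - <<'E'
from h import *
pick(483,396.9,np.radians(-13),2,26)
x,y=panpt(-7,-7); print(x,y)
place(x,y,PYAW+np.pi/2,27,15)
shot("wrist","d0")
E
```

```text
pick hit False width 8.548064581650769 after lift 8.62646608439458 t 8.4
442.8631150802477 230.2451860808263
place hit False [442.9 230.3 107. ]
t 11.5833
```

View pics/d0.png

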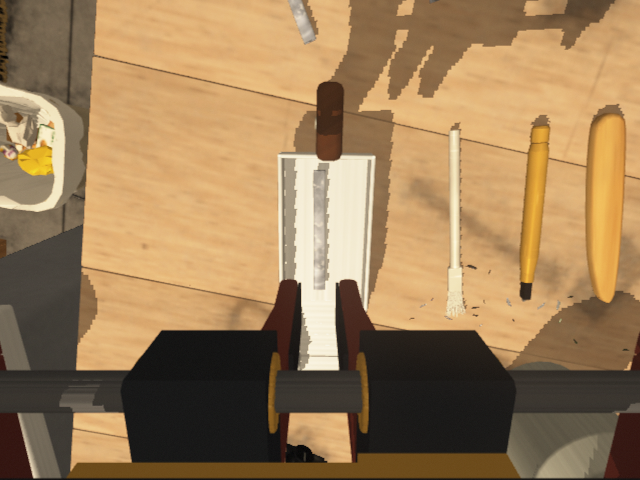

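The first offcut lies lengthwise at (320,230), slightly left of the pan's midline. Next is the second long one.

Run:
```python
from seg import *
set_gripper(26); env.reach((470,380,300),down(np.radians(19)));env.hold(.2)
im,pose=shot("wrist","e0");H,S,V=hsv(im)
out=[]
for c in comps((S<60)&(V>90)):
    b=bar(c,7,pose)
    if b[4]<14 and b[3]>40: print(cv2.boundingRect(c),b); out.append(b)
L=[b for b in out if 80<b[3]<98 and b[1]>330]
if len(L)==1:
    b=L[0]; yaw=np.radians((b[2]-90))
    pick(b[0],b[1],yaw,2,26)
    x,y=panpt(-7,7); place(x,y,PYAW+np.pi/2,33,14)
    shot("wrist","e1")
```

```text
(286, 303, 14, 40) [484.5 254.8 102.7  45.8  10.8]
(379, 161, 14, 61) [524.8 413.8 106.5  57.3   8.6]
(281, 114, 12, 99) [428.5 407.4 109.7  89.7   8.5]
pick hit False width 8.880882182115505 after lift 8.786335451999436 t 16.1083
place hit False [456.9 229.6 113. ]
t 19.2583
```

View pics/e1.png

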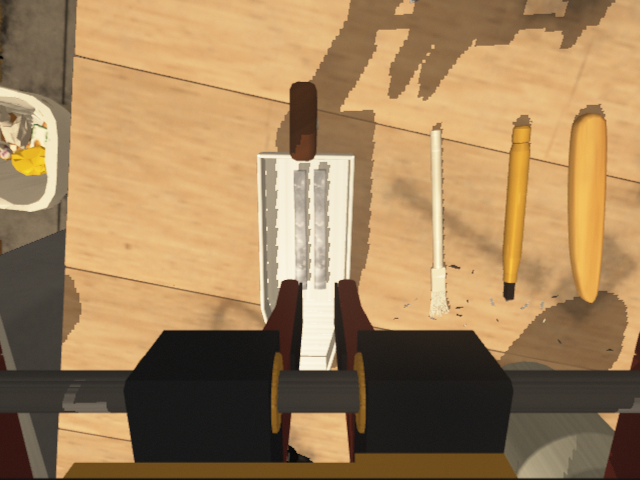

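Both long offcuts lie parallel at (301,230) and (320,230). The short one will rest on top of them.

Run:
```python
from seg import *
set_gripper(26); env.reach((510,380,300),down(np.radians(16)));env.hold(.2)
im,pose=shot("wrist","f0");H,S,V=hsv(im)
out=[]
for c in comps((S<60)&(V>90)):
    b=bar(c,7,pose)
    if b[4]<14 and b[3]>40: print(cv2.boundingRect(c),b); out.append(b)
L=[b for b in out if 50<b[3]<65 and b[1]>330]
if len(L)==1:
    b=L[0]; yaw=np.radians((b[2]-90))
    pick(b[0],b[1],yaw,2,26)
    x,y=panpt(-10,0); place(x,y,PYAW+np.pi/2,35,14)
    shot("wrist","f1"); shot("scene","f2")
```

```text
(312, 294, 22, 76) [550.2 251.7  93.3  89.7   3.9]
(340, 145, 10, 63) [525.  413.8 106.1  57.7   8. ]
pick hit False width 8.776717880359435 after lift 8.675644638837854 t 23.7917
place hit False [450.1 232.9 115.1]
t 26.975
```

View pics/f1.png

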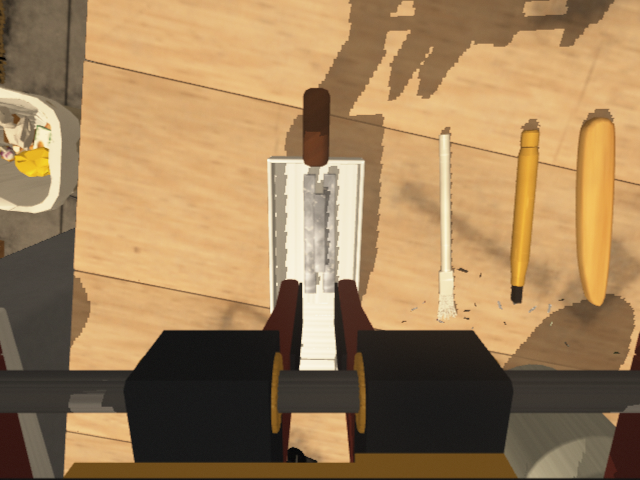

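View pics/f2.png

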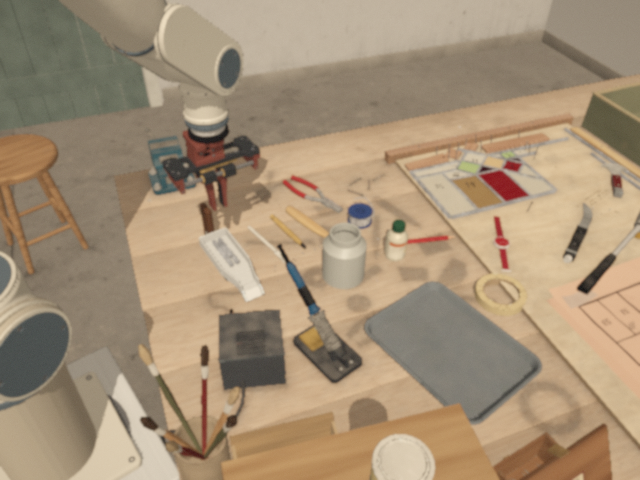

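```bash
python3 - <<'E'
from h import *
# triangulate iron top
def ray(n,uv,pose):
    a=cast(n,uv,0,pose)[0]; o=pose[:3,3]; d=a-o; return o,d/np.linalg.norm(d)
p1=np.load("pics/b_w1.npy");ps=viewer.camera_params("scene")["pose"]
for uw in [(148,276),(163,292)]:
    o1,d1=ray("wrist",uw,p1);o2,d2=ray("scene",(280,247),ps)
    A=np.c_[d1,-d2];t=np.linalg.lstsq(A,o2-o1,rcond=None)[0];print(o1+d1*t[0],o2+d2*t[1])
h=panpt(-86); print(h)
set_gripper(40); jy=PYAW+np.pi/2
hop(h[0],h[1],jy); env.move_l((h[0],h[1],150),rate=200)
hit=env.move_l((h[0],h[1],105),rate=50,f_stop=10); print("hit",hit,env.read_state()["tool_pos"])
set_gripper(0); s=env.read_state(); print(s["width"],s["force"],s["wrist_torque"])
env.move_l((h[0],h[1],125),rate=30); env.hold(.5)
s=env.read_state(); print(s["width"],s["force"],s["wrist_torque"],s["time_s"])
shot("side","g0")
E
python3 -c "
import cv2
im=cv2.imread('pics/g0.png');cv2.imwrite('pics/g0c.png',cv2.resize(im[200:420,300:480],None,fx=3,fy=2.7,interpolation=2))"
```

```text
[469.3  42.3 168.7] [473.8  38.8 168. ]
[478.5  31.7 170.1] [472.2  36.2 170.8]
[453.9 308.8]
hit False [454.  308.9 105.2]
13.627300570671183 [-1.2 -0.7  1.3] [-0.2  0.2 -0. ]
13.959415550993116 [-0.1  0.5 -4.1] [ 0.2  0.1 -0. ] 31.5583
```

View pics/g0c.png

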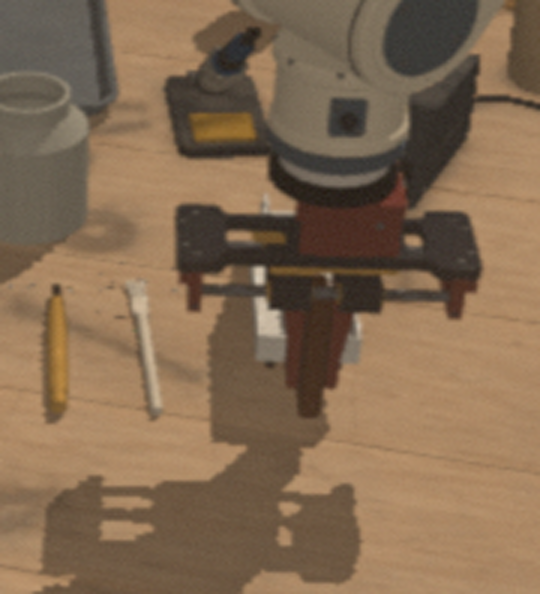

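Run:
```python
from h import *
shot("scene","g1");shot("wrist","g2")
import cv2
im=cv2.imread('pics/g1.png');a=cv2.resize(im[150:330,140:380],(400,300),interpolation=2)
b=cv2.resize(cv2.imread('pics/g2.png'),(400,300));cv2.imwrite('pics/g12.png',np.hstack([a,b]))
```

View pics/g12.png

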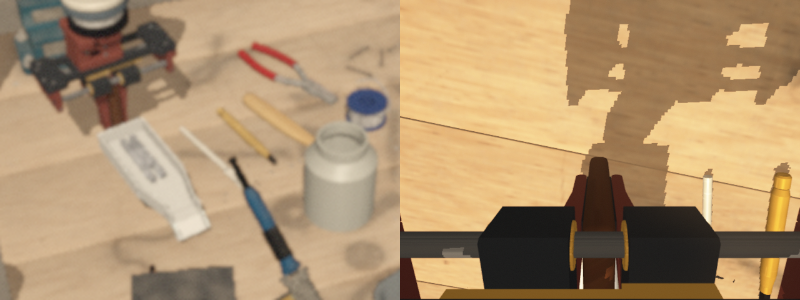

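Run:
```python
from h import *
for z0 in (0,20):
  for t in (0,3,6,10):
    Rp=R.from_euler('z',PYAW)*R.from_euler('y',np.radians(t))
    o=np.r_[panpt(-86),44+z0]-Rp.apply([-86,0,44])
    P=np.array([[115,21,44],[115,-21,44],[132,18,13],[132,-18,13],[132,0,10]])
    print(z0,t,proj("scene",o+Rp.apply(P)).tolist())
a=cv2.imread('pics/a_scene.png')[225:315,190:290];b=cv2.imread('pics/g1.png')[225:315,190:290]
cv2.imwrite('pics/g3.png',cv2.resize(np.hstack([a,b]),None,fx=4,fy=4,interpolation=2))
```

```text
0 0 [[260.0365531155336, 275.28129603057306], [241.80654902284573, 283.23163023962576], [263.6153456880857, 291.3190863574828], [248.18922082686515, 298.27548068504575], [256.0424102018795, 295.7719607444168]]
0 3 [[260.2632552127751, 278.8020643292703], [242.1484711701969, 286.7572712827528], [263.45340060930516, 294.5094051165051], [248.1392156447986, 301.45556060178535], [255.8986472660069, 298.896420629334]]
0 6 [[260.35768568749256, 282.1114163733857], [242.35957383933396, 290.06608947803096], [263.1527743680585, 297.4412773143733], [247.9507500272949, 304.3723726190992], [255.6169756967713, 301.7581797561782]]
0 10 [[260.2816069496014, 286.1820978436273], [242.44062908693047, 294.1278720646275], [262.5433618281538, 300.9413925683093], [247.49063663096348, 307.84527148185515], [255.03396580695855, 305.15896857817467]]
20 0 [[259.4725892767868, 268.3165190901874], [241.02264718449342, 276.25100500265984], [263.0961932256968, 284.58891427460094], [247.48629661118568, 291.5365716828939], [255.4346079718199, 289.0600283266696]]
20 3 [[259.7053062600728, 271.9197452584443], [241.37336738841705, 279.8605284684814], [262.93625949175663, 287.8647529699533], [247.44097733407662, 294.8032368139559], [255.29377656499992, 292.2700630045904]]
20 6 [[259.8043367250976, 275.31000042440115], [241.59187239056877, 283.25157468970724], [262.6361915720293, 290.87957781525097], [247.2557317832245, 297.8039648204502], [255.01358942685096, 295.21471997909555]]
20 10 [[259.7322561128008, 279.4857292267892], [241.6806742903357, 287.4200136363464], [262.0253796982977, 294.4859945147074], [246.79773389334434, 301.38429375787405], [254.4304198970761, 298.7215796722134]]
```

View pics/g3.png

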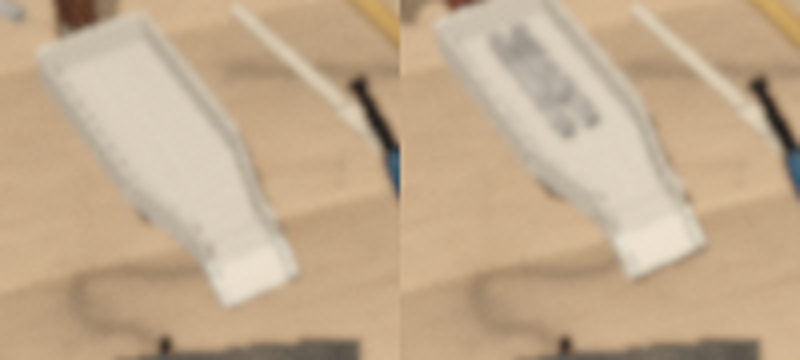

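The lip moved up about 7 px in the scene view, which matches the 20 mm lift with no sag, so the grip holds. The soldering iron's tip is at about (471,38,169), so I'll route around it and stop above the mouth to check.

```bash
cat >> h.py <<'E'
G=(-86,44)
def pp(tilt,tipz,back): return pour_pose(np.radians(tilt),0,G,tipz,back)
E
python3 - <<'E'
from h import *
h=panpt(-86)
env.move_l((h[0],h[1],235),rate=90)
p,q=pp(0,140,47); print(p)
env.move_l((p[0],p[1],235),q,rate=90)
p,q=pp(0,140,7); env.move_l(p,q,rate=60); env.hold(.4)
print(env.read_state()["tool_pos"],p,env.read_state()["time_s"],env.read_state()["width"])
A,_=shot("scene","h0");B,_=shot("side","h1")
P=np.array([[132,18,13],[132,-18,13],[132,0,10],[115,21,44],[115,-21,44],[-66,33,44],[-66,-33,44]])
Rp=R.from_euler('z',PYAW);o=np.r_[MOUTH,140]-Rp.apply([132+7,0,10]);W=o+Rp.apply(P)
for n,I in(("scene",A),("side",B)):
    uv=proj(n,W);print(n,uv.tolist())
    for u in uv: cv2.circle(I,(int(round(u[0])),int(round(u[1]))),1,(0,0,255),-1)
a=cv2.resize(A[180:300,240:400],(400,300),interpolation=2);b=cv2.resize(B[180:330,220:420],(400,300),interpolation=2)
cv2.imwrite("pics/h2.png",np.hstack([a,b]))
E
```

```text
[648.6 312.2 235. ]
[646.5 272.4 234.9] [646.6 272.2 235. ] 36.6167 13.880479538044789
scene [[350.31995207928253, 217.64510229086005], [335.76709220294373, 223.75006200079224], [343.0336371806879, 221.8194719649598], [347.3472766622444, 200.7547929218262], [330.1516111795462, 207.68551447833596], [304.51894028240577, 156.92613878276714], [278.82631253358176, 165.91108345810125]]
side [[299.9327465534772, 226.64408239672233], [316.6750872975992, 227.1147576040601], [308.3066820063879, 228.08261946967107], [297.72953596223454, 217.96951403717915], [317.722476348149, 218.5216137297364], [283.7440902129758, 266.12832550586245], [319.33339493095013, 267.2111208927835]]
```

View pics/h2.png

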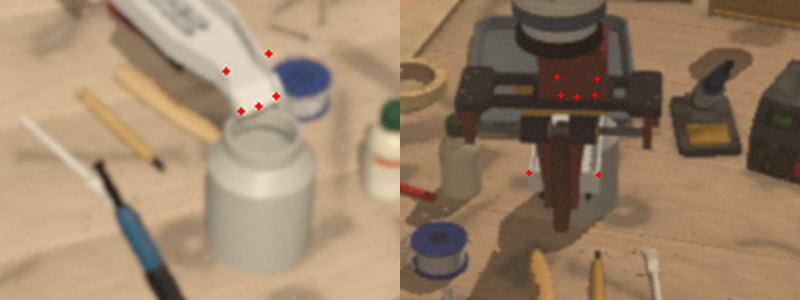

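Run:
```python
from h import *
print(proj("scene",np.r_[MOUTH,120]),proj("side",np.r_[MOUTH,120]))
p,q=pp(0,112,7); hit=env.move_l(p,q,rate=25,f_stop=5); env.hold(.3); print("hit",hit,env.read_state()["force"],env.read_state()["time_s"])
A,_=shot("scene","i0")
a0=cv2.imread("pics/a_scene.png")
cv2.imwrite("pics/i1.png",cv2.resize(np.hstack([a0[205:275,300:390],A[205:275,300:390]]),None,fx=4.4,fy=4.4,interpolation=2))
```

```text
[[344.6 231.2]] [[308.6 234.4]]
hit False [ 1.  -2.6 -1.5] 38.2833
```

View pics/i1.png

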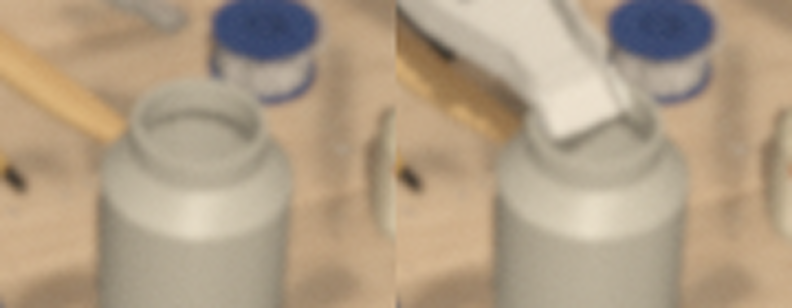

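The lip now sits inside the mouth with the pan level, no contact force, and the can unmoved. Now I'll tip it about the lip tip.

Run:
```python
from h import *
for t in (6,12,18,24,30,36,42,48,53):
    p,q=pp(t,112,7); env.move_l(p,q,rate=60)
    s=env.read_state();print(t,s["force"],s["wrist_torque"],round(s["width"],2),s["time_s"])
    if t in(24,36): shot("scene",f"j{t}")
env.hold(1.0);s=env.read_state();print(s["force"],s["wrist_torque"],s["time_s"])
A,_=shot("scene","j53");B,_=shot("side","j53s")
cv2.imwrite("pics/j.png",np.hstack([cv2.resize(A[130:290,230:430],(400,320),interpolation=2),cv2.resize(B[130:330,200:450],(400,320),interpolation=2)]))
```

```text
6 [-0.7  0.1 -3.7] [ 0.1  0.  -0. ] 14.28 38.9
12 [-0.5 -0.1 -3.6] [-0.1  0.1  0. ] 13.71 39.4667
18 [-0.4 -0.5 -4.5] [-0.1  0.1 -0. ] 14.14 40.0333
24 [-0.1  0.5 -3.4] [-0.2  0.1  0. ] 13.86 40.6
30 [-0.2  0.3 -3. ] [-0.3  0.1  0. ] 13.84 41.2167
36 [-0.9  0.4 -2.2] [-0.5  0.1 -0.1] 14.0 41.7833
42 [ 0.3  0.2 -2.7] [-0.6  0.1  0. ] 13.63 42.4
48 [ 0.1 -0.2 -2.1] [-0.7  0.1 -0. ] 13.58 42.9667
53 [-0.1  0.9 -2.6] [-0.7  0.1  0.1] 13.9 43.4583
[-0.3  0.9 -3. ] [-0.7  0.1  0. ] 44.4583
```

View pics/j.png

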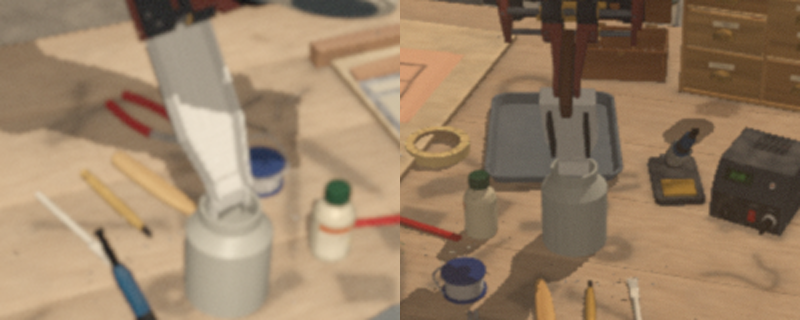

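Run:
```python
import cv2,numpy as np
L=[cv2.imread(f"pics/{n}.png")[130:260,290:380] for n in("j24","j36","j53")]
cv2.imwrite("pics/j2.png",cv2.resize(np.hstack(L),None,fx=2.9,fy=4,interpolation=2))
```

```text
(no output)
```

View pics/j2.png

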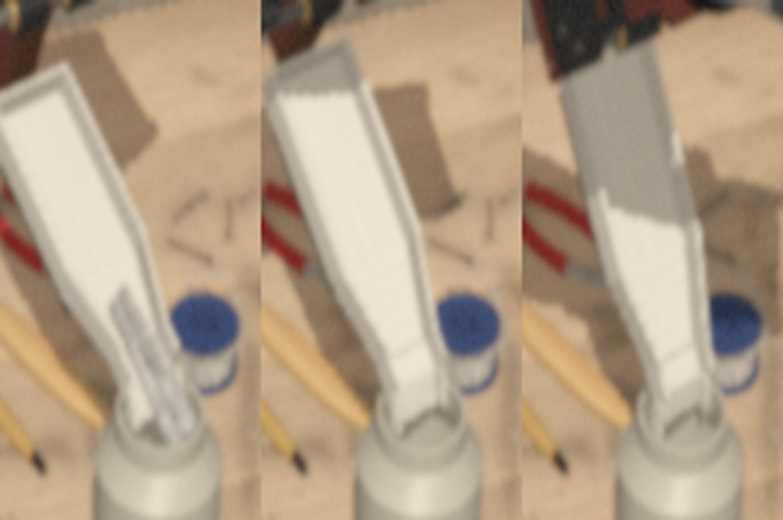

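The trough was empty by 36°: 24° shows the offcuts sliding out, 36° and 53° show it bare, and the load dropped by about 1 N. I'll raise the lip out, level the pan and stand it back in its place.

Run:
```python
from h import *
p,q=pp(53,150,7); env.move_l(p,q,rate=60)
for t in (40,27,14,0):
    p,q=pp(t,150,7+ (53-t)*.4); env.move_l(p,q,rate=130)
p,q=pp(0,150,47); env.move_l(p,q,rate=130)
h=panpt(-86); jy=PYAW+np.pi/2
env.move_l((h[0],h[1],p[2]),q,rate=130)
A,_=shot("scene","k0")
env.move_l((h[0],h[1],120),rate=130)
hit=env.move_l((h[0],h[1],104),rate=20,f_stop=3); print(hit,env.read_state()["tool_pos"],env.read_state()["force"])
set_gripper(40); env.move_l((h[0],h[1],TRAVEL),rate=150)
env.reach((580,60,330),down(0)); env.hold(.2); B,_=shot("wrist","k1");C,_=shot("scene","k2");print(env.read_state()["time_s"])
```

```text
True [453.7 308.8 104.9] [1.2 0.4 3.4]
54.625
```

View pics/k1.png

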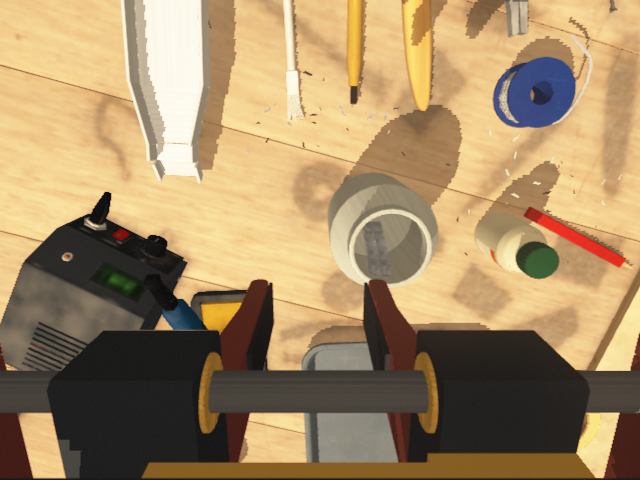

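View pics/k2.png

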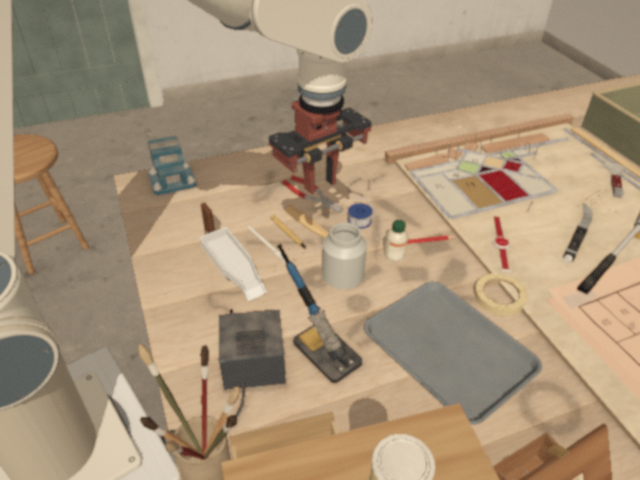

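The offcuts lie inside the can at (377,245), the can hasn't moved, and the pan stands back in place. Next I'll measure the tools.

Run:
```python
from seg import *
set_gripper(88); env.reach((610,200,330),down(0)); env.hold(.3)
im,pose=shot("wrist","l0"); print(env.read_state()["time_s"])
```

```text
56.475
```

View pics/l0.png

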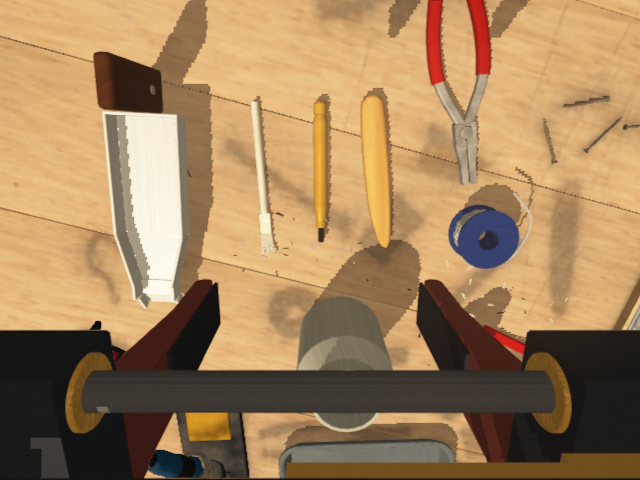

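The brush runs (255,98) to (269,254), the cutter (320,100) to (321,241), and the lathekin (371,93) to (386,247). I'll cast the endpoints and check lengths.

Run:
```python
from seg import *
pose=np.load("pics/l0.npy")
for n,a,b,z,Lt in(("brush",(255,98),(269,254),5,156),("brush handle",(255,98),(264.5,213),5,110),("cutter",(320,100),(321,241),8,143),("lath",(371,93),(386,247),7,155)):
    P=cast("wrist",[a,b],z,pose)[:,:2];d=P[0]-P[1];print(n,P.tolist(),"mid",P.mean(0),"len",np.linalg.norm(d),Lt,"ang",np.degrees(np.arctan2(d[1],d[0])))
T=cast("scene",[(433,284),(540,360),(475,417),(366,327)],19);print(T[:,:2].mean(0))
```

```text
brush [[549.9854692524299, 300.7248818558404], [557.8858027765964, 142.46235783149945]] mid [553.9 221.6] len 158.45959037037855 156 ang 92.85778542424892
brush handle [[549.9854692524299, 300.7248818558404], [554.7851682264037, 187.42153999212232]] mid [552.4 244.1] len 113.40495750948165 110 ang 92.42568462257222
cutter [[612.7442601152632, 298.61119335029383], [613.7492460546866, 157.74836637052408]] mid [613.2 228.2] len 140.86641197060067 143 ang 90.40876984423026
lath [[661.6227316856541, 304.92680244744], [682.9564789464139, 150.6706850654886]] mid [672.3 227.8] len 155.72436714252638 155 ang 97.87410375460428
[ 674.6 -237. ]
```

```bash
sed -i 's/^TRAVEL=235/TRAVEL=290/' h.py
python3 - <<'E'
from seg import *
pick(613.2,228,np.radians(0.4),2,36,up=290)
env.reach((675,-300,290),down(0)); env.hold(.3); shot("wrist","m0")
E
```

```text
pick hit False width 13.618852833211568 after lift 13.61432589825872 t 60.6833
```

View pics/m0.png

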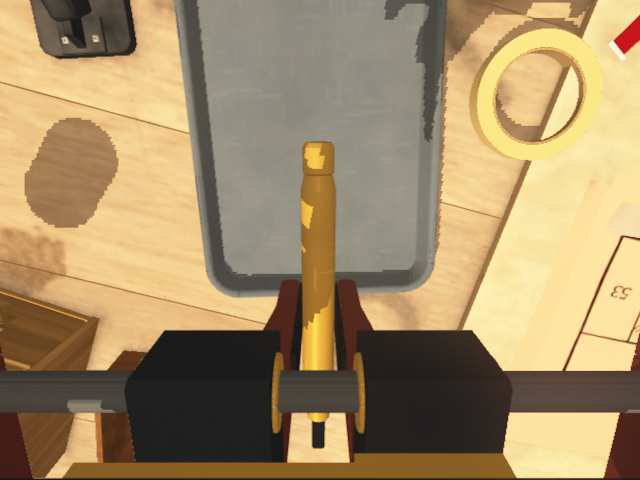

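Run:
```python
from seg import *
pose=np.load("pics/m0.npy")
P=cast("wrist",[(176,0),(205,250),(447,0),(437,240),(240,296),(410,291)],19,pose)[:,:2]
print(P.tolist())
for nm,a in(("L",P[1]-P[0]),("R",P[3]-P[2]),("bot",P[5]-P[4])): print(nm,np.degrees(np.arctan2(a[1],a[0])))
```

```text
[[563.8804417023518, -128.34968540959423], [570.8016359145118, -334.4968021358014], [777.326423614309, -128.14120852751785], [785.7100574164327, -324.75842204436833], [600.8676993276407, -380.8055706128613], [764.0288534634565, -375.58779846950995]]
L -88.07707076737057
R -87.55842312229309
bot 1.831652116284129
```

Run:
```python
from seg import *
place(674.5,-235,np.radians(2),7,30)
pick(552.9,232,np.radians(2.6),2,28)
place(629.5,-226,np.radians(2),7,22)
pick(672.3,228,np.radians(7.9),3,46)
place(719.5,-233,np.radians(2),8,44)
env.reach((650,-200,330),down(0)); env.hold(.2); shot("wrist","n0");shot("scene","n1");shot("side","n2")
print(env.read_state()["time_s"])
```

```text
place hit False [ 674.7 -235.1   87.2]
t 66.5167
pick hit False width 7.013661770891872 after lift 6.983938058979141 t 71.4917
place hit False [ 629.7 -226.1   87.1]
t 76.3667
pick hit False width 23.260281204747496 after lift 23.64616716595776 t 81.5917
place hit False [ 719.7 -233.1   88.2]
t 86.5333
87.325
```

View pics/n0.png

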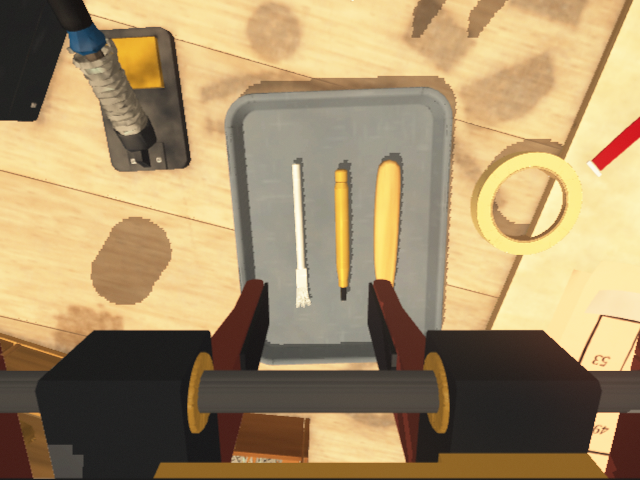

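View pics/n1.png

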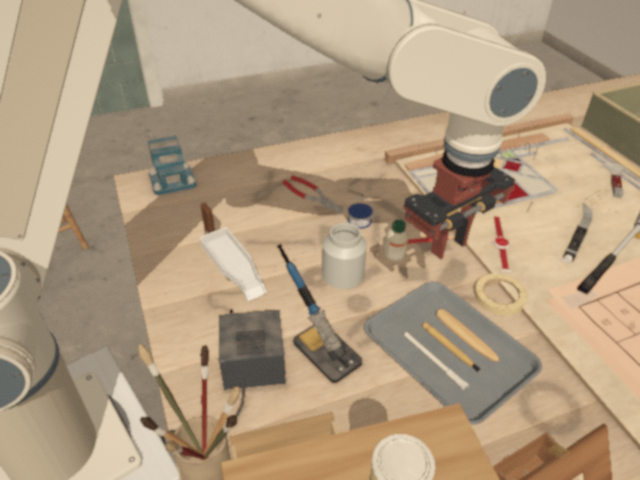

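View pics/n2.png

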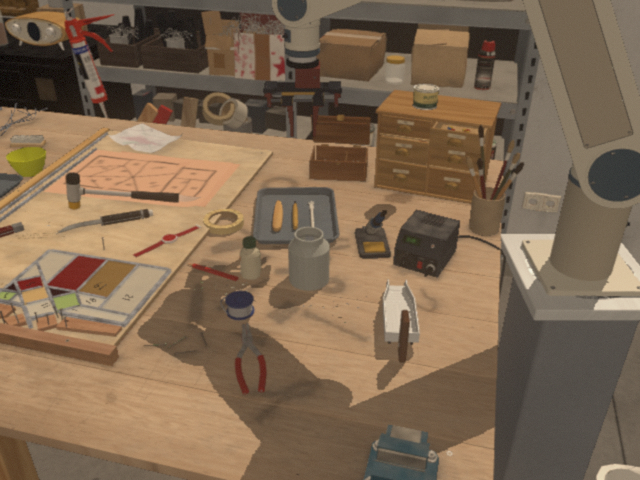

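All three tools lie flat in the tray and the bystanders are where they were. One last look into the can, then I'll hand in.

Run:
```python
from seg import *
set_gripper(88);env.reach((635,15,330),down(0)); env.hold(.3); im,_=shot("wrist","o0")
v=im[150:290,220:420].astype(float);v=np.clip(v*1.6,0,255).astype(np.uint8)
cv2.imwrite("pics/o1.png",cv2.resize(v,None,fx=4,fy=4,interpolation=2)); print(env.read_state()["time_s"])
```

```text
89.3667
```

View pics/o1.png

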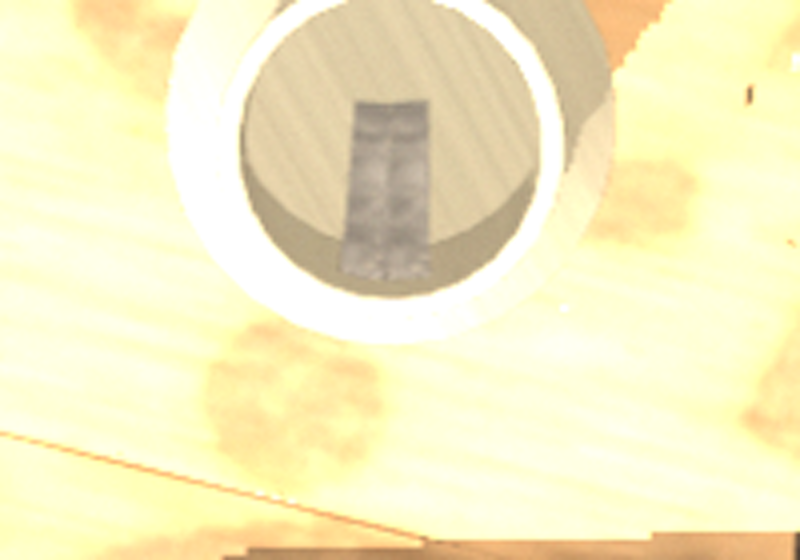

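Run:
```python
from seg import *
for yaw in (-2.2,2.2):
    # camera offset tool x=+75: choose TCP so the camera's foot is ~25mm on its far side of the mouth
    x=R.from_quat(down(yaw)).apply([1,0,0])[:2]; p=np.r_[MOUTH-x*35,330]
    s=env.ik(p,down(yaw)); print(yaw,x,s)
    if s is None: continue
    env.reach(p,down(yaw)); env.hold(.3); im,pose=shot("wrist",f"q{yaw}"); uv=proj("wrist",np.r_[MOUTH,120],pose)[0].astype(int); print(uv)
    v=im[max(0,uv[1]-60):uv[1]+60,uv[0]-70:uv[0]+70]; v=np.clip(v*1.6,0,255).astype(np.uint8)
    cv2.imwrite("pics/q.png",cv2.resize(v,None,fx=5,fy=4,interpolation=2)); break
print(env.read_state()["time_s"])
```

```text
-2.2 [ 0.8 -0.6] [ 0.1  0.4  1.6 -0.   1.1  2.3]
[318 183]
91.6833
```

View pics/q.png

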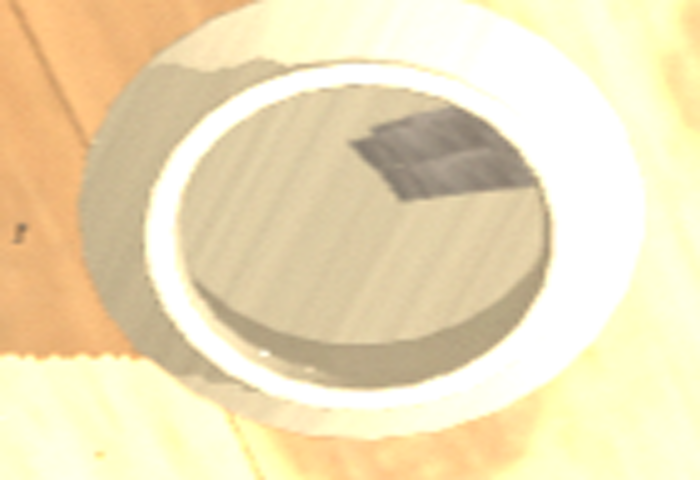

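Run:
```python
from seg import *
yaw=2.2
x=R.from_quat(down(yaw)).apply([1,0,0])[:2]; p=np.r_[MOUTH-x*60,300]
env.reach(p,down(yaw)); env.hold(.3); im,pose=shot("wrist","r"); uv=proj("wrist",np.r_[MOUTH,120],pose)[0].astype(int); print(uv)
def crop(im,u,r=45): return cv2.resize(im[u[1]-r:u[1]+r,u[0]-r:u[0]+r],(260,400),interpolation=2)
cv2.imwrite("pics/r1.png",np.hstack([crop(cv2.imread("pics/k1.png"),(389,247)),crop(cv2.imread("pics/q-2.2.png"),(318,183)),crop(im,uv)]))
print(env.read_state()["time_s"])
```

```text
[318 150]
95.675
```

View pics/r1.png

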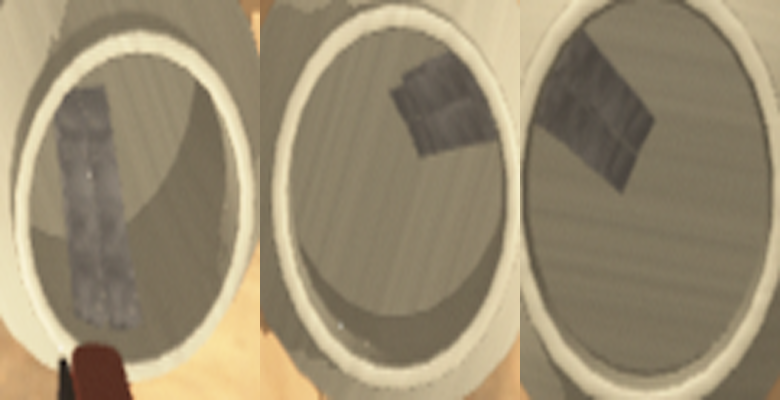

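View pics/r.png

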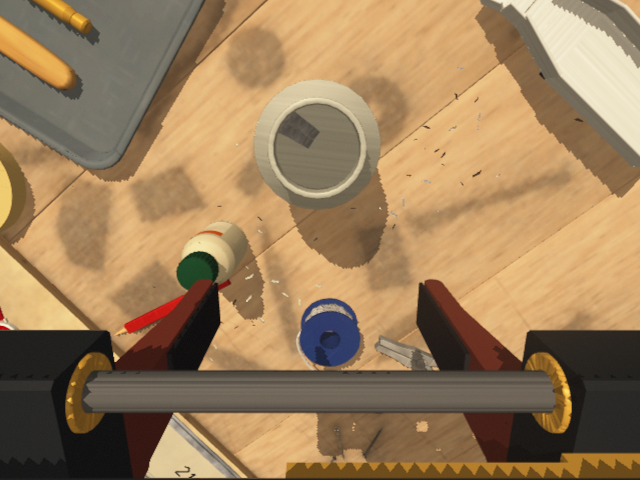

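The can shows the two long offcuts side by side, leaning on the wall, so the short one must be under them. The pan is bare and no view shows it on the table. Handing in.

Run:
```python
from h import *
env.move_l((*env.read_state()["tool_pos"][:2],380),rate=150)
L=shot("scene","z0");L=shot("side","z1")
print(workorder.sign_off(),env.read_state()["time_s"])
```

```text
the job is handed in; nothing more can be done
the job is handed in; nothing more can be done
```

View pics/z1.png

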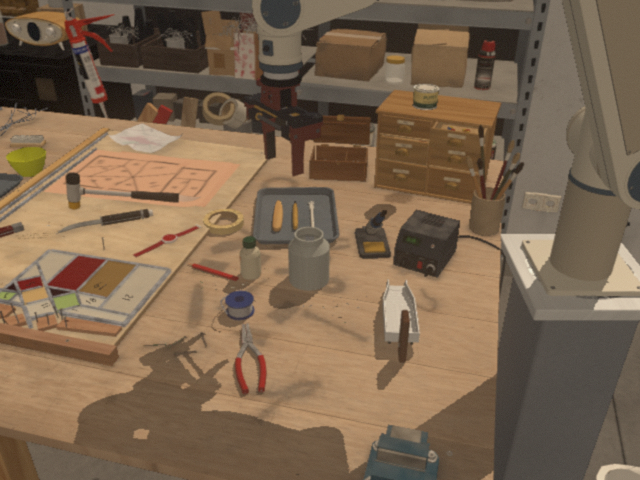

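The job is handed in at about 97 s of the 210 s allowed, and everything asked for appears done except for one point I could not see directly.

- **Offcuts:** I found three (two long, one short) and laid them lengthwise in the pan. I put the lip inside the can's mouth with the pan level, then tipped it to 53°; it was empty by 36°.
- **Pan, tools and can:** the empty pan stands back in its place. The cutter, brush and lathekin lie flat in the tray. The can is upright and hasn't moved.
- **Bystanders:** the bottle, spool and pliers look untouched in the last pictures.

**Not confirmed:** the views into the can show only the two long offcuts clearly. I take the short one to be under them, because the pan is bare, none lies on the table in any view, and the load fell by about 1 N, roughly three offcuts' weight.

**Disagreement:** the task calls for a grip of 80 N or more on the handle, but the gripper's fixed force is half its 60 N maximum, so about 30 N. I gripped deep on the fin and a test lift showed no sag.

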